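# Reset the grind on the buffet's drawer mill

### The job

On the coffee mill that stands on the square wooden drawer box, turn the adjustment ring on top clockwise until the burrs touch (it stops), then back it off counter-clockwise by three clicks, which is three marks of the dial or 60 degrees, and let go. Leave the ring of the other, round-bodied mill as it is and do not shift or knock over the sugar jar between the mills.

Things in the scene. Friction and masses are not known exactly. Their poses are not given: they have to be found in the camera images.
- mill_bar (a point): Black upright crossbar, 66 long x 14 thick x 34 mm high, on the 80 mm aluminium ring atop the fixed mill with square wooden drawer box (118 mm wide). Ring top 171 mm, bar top 205 mm above the counter. Point: on the ring's axis inside the bar, 12 mm below its top; x runs along the bar to the end with the black pointer, z up. White dial, 110 mm across, under the ring. Folded crank below, far side.
- mill_ring (a joint): Turn of the drawer mill's ring, rad: 0 = burrs touch (hard stop), grows counter-clockwise seen from above, to 1.6 at most; starts between 0.25 and 0.65. Moves smoothly against 0.12 N m friction, with no felt detents, and stays where left. One click = one black dial mark = 20 degrees (0.349 rad). At 0 the pointer is 30 degrees clockwise of the mill's +x; the mill's yaw varies by 0.35 rad.
- round_pointer (a point): Tip of the pointer on the ring of the other fixed mill, to be left alone: round turned wooden foot 116 mm across, no drawer, 30 mm lower (bar top 175 mm above the counter), else the same dial, ring, crossbar and crank. The point is 58 mm from that ring's axis; its x points outward along the crossbar.
- sugar: Loose glass sugar jar with a steel lid, 54 mm across, 95 mm high, standing between the two mills; origin at the centre of its underside.

How it is judged:
On the way, in this order (a step that is already met when the one before it is completed fails the run):
1. the drawer mill's ring is turned clockwise until the burrs touch (within 5 degrees of the stop) (value of joint mill_ring below 0.087 rad), for 0.1 s.
2. the ring is backed off by three clicks, 60 degrees, within 11 degrees (value of joint mill_ring between 0.855 and 1.239 rad), for 0.2 s.
At the end, for the whole second after the job is handed in: The drawer mill's ring is at rest 60 degrees (three clicks) counter-clockwise from the burrs touching, within 11 degrees; the pointer of the round mill is within 12 mm of where it began; the sugar jar stands upright within 30 mm of where it began (all of step 2 and velocity of joint mill_ring between -0.05 and 0.05 rad/s and distance of round_pointer from where it was at the start of the episode below 0.012 m and distance of sugar from where it was at the start of the episode below 0.03 m and angle between sugar's own z axis and vertical below 0.2 rad).
It fails at once if the round mill's ring is turned (its pointer moves more than 12 mm) (distance of round_pointer from where it was at the start of the episode above 0.012 m).
It fails at once if the sugar jar is pushed more than 30 mm or knocked over (distance of sugar from where it was at the start of the episode above 0.03 m or angle between sugar's own z axis and vertical above 0.5 rad).
It also fails if it takes over 32 s, if anything falls off the work surface, if the arm or the gripper's body presses on something with over 40 N, if the wrist force passes 120 N, or if a joint passes its speed limit or range.

### The arm

A 6-joint arm with a two-finger parallel gripper is mounted at the origin on the work surface. World frame = base frame: x ahead of the robot, y to its left, z up, the work surface at z = 0. Lengths are in m, angles in rad, forces in N, time in s.
With the tool pointing down it reaches from about 0.25 to 0.8 m from the base axis. Payload 8.5 kg.
Tool frame: the origin (TCP) lies at the very end of the fingers, on their centre line; the grasp point (between the pads) lies 19 mm behind it; z points along the fingers, x is the direction in which the jaws open and shut, and the axes are right-handed (so a half turn about z gives the same grasp; the last joint's range is limited). The gripper opens to 85 mm and grips with 20 to 120 N. Pads are 22 mm wide; open, the fingers measure 114 mm over their backs; the gripper's body (76 mm by 85 mm) begins 54 mm behind the grasp point. The pads swing forward as they close: fully open they stand 13 mm farther back than shut.
Start: joints at [1.31, 0.238, -0.013, 1.319, 0, 1.571], TCP at [0.135, 0.507, 0.195] pointing down, gripper open.
Joint ranges: [-2.66, 2.66], [-1.03, 1.9], [-1.14, 1.46], [-1.82, 2.27], [-1.45, 1.34], [-3.14, 3.14]. Speed limits (rad/s): [2.22, 2.22, 2.79, 3.14, 3.14, 3.14].

### API

Orientations are given as [roll, pitch, yaw] about the fixed x, y, z axes, in that order (R = Rz(yaw) Ry(pitch) Rx(roll)).
In Python, from workcell import bot gives the robot as it stands.
- The arm moves only by the shell command python3 -m handwheel 'ROWS' [FORCE]. ROWS is JSON, a list of rows, each a list of 7 numbers: the finger opening in cm, from 0 to 8.54, then the shift along the tool's x, y, z in cm, then the turn, a rotation vector about the tool's x, y, z in rad. In form: [[grip, dx, dy, dz, rx, ry, rz], ...]. A call has 1 to 5 rows; each row is the pose to reach, as a shift and turn from the pose measured when the call began, along the tool's axes at that moment; what a row does not reach only later rows make up. A row lasts 1/8 s, in which the tool goes at most 62.5 mm and 10.7 degrees, less where a joint would pass 70% of its speed; a pose out of reach is approached as far as the arm can. A call with a gripper value outside its range is refused whole. The fingers move at their own pace and stop on an object; FORCE is the grip in N (left out, the last holds). Time passes only in rows, so rows that repeat a pose let the fingers close. It gives the time, the measured TCP pose, the force and the opening at its end, in the units of the state.
- bot.observe(): the state, without advancing time (a new reading comes with each control period).
- bot.snapshot(name): name is "side" or "top"; returns a dict with "img" (400x640x3 uint8, red, green, blue), "depth" (400x640 float32, m along the optical axis (not along the pixel's ray), 0 where there is no reading), "fx", "fy", "cx", "cy" (pixels), "dist_coeffs" ([k1, k2, p1, p2, k3] as OpenCV has them; the pictures are not rectified), "R" (3x3) and "t" (3): a world point X has camera coordinates R X + t. Camera axes: x right, y down, z forward; pixel columns grow to the right and rows downward; lengths in m; the calibration is good to about 2 mm. A picture is of the moment at which its call begins.
- bot.hand_in(): hands the job in, once; it reports no verdict.
The state is a dict: "time": time; "joint_positions": joint angles; "joint_vel": joint speeds; "joint_torque": joint torques, N m; "ee_pos": TCP position; "orientation": TCP orientation; "contact_force": force on the tool from outside, world axes, zero at the start; "ft_torque": the same for the moment, N m; "opening": opening from 0.0 (shut) to 1.0 (fully open).
Only numpy, scipy, OpenCV 4.12 (cv2) and the standard library are available. Lean on these libraries where they do the work, as an engineer would, in place of code of your own. Each camera call takes 0.05 s, during which the arm holds its last target.

## Working session

There is one attempt and no reset: what is moved stays moved. The work goes in short steps, Python scripts to look and compute and a shell command to move; the robot and the scene stay as the last step left them, time stands still between calls to the robot, and variables do not carry over. Pictures are saved under pics/ and viewed, and the job is handed in when it is done.

```bash
mkdir -p pics
python3 - <<'E'
from workcell import bot
import cv2,pickle
o=bot.observe();print(o)
d={}
for n in("side","top"):
    s=bot.snapshot(n);d[n]=s
    cv2.imwrite(f"pics/{n}0.png",s["img"][:,:,::-1])
    print(n,s["fx"],s["fy"],s["cx"],s["cy"],s["dist_coeffs"],s["R"],s["t"])
pickle.dump(d,open("s0.pkl","wb"))
E
```

```text
{'time': 0.0, 'joint_positions': array([ 1.31001975e+00,  2.38796876e-01, -1.42637755e-02,  1.31918908e+00,
       -9.18929892e-06,  1.57074753e+00]), 'joint_vel': array([-2.33703478e-03,  6.72297546e-04,  8.55740111e-04, -5.81066553e-06,
        2.48802497e-04,  1.06004732e-03]), 'joint_torque': array([ 3.02981745e-03, -5.38783085e+01,  3.46438122e+01,  1.82881008e-02,
        2.33359006e-04, -7.10873195e-06]), 'ee_pos': array([0.13524346, 0.50679614, 0.19406551]), 'orientation': array([3.14158354e+00, 1.45340476e-03, 1.31006855e+00]), 'contact_force': array([ 0.39272306, -0.24058471,  0.02258611]), 'ft_torque': array([0.00850433, 0.01261253, 0.00348809]), 'opening': 0.9999681259858256}
side 413.15374021434695 413.15374021434695 320.16967267500866 201.77069757055077 [-0.07966994  0.          0.          0.          0.        ] [[-0.83479496 -0.55021575 -0.01949349]
 [-0.37216481  0.59003777 -0.71648363]
 [ 0.40572248 -0.59086213 -0.69733149]] [0.47639602 0.30479637 0.54419692]
top 435.97819106578623 435.97819106578623 312.98349968272623 201.64117353509053 [-0.0669966  0.         0.         0.         0.       ] [[-0.00492784 -0.99997582 -0.0049066 ]
 [-0.99357286  0.00545106 -0.11306305]
 [ 0.11308706  0.00431791 -0.9935757 ]] [-0.00449109  0.59462147  0.9697943 ]
```

View pics/side0.png

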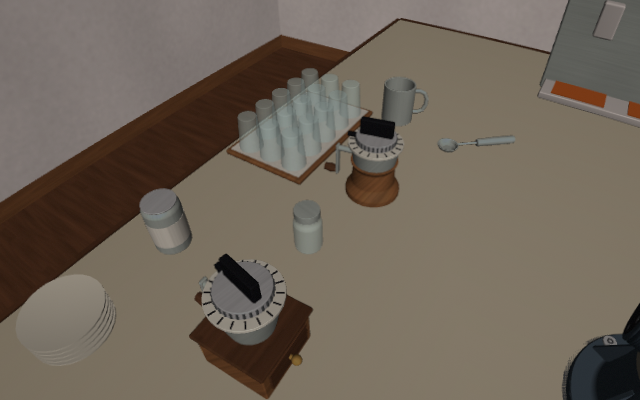

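View pics/top0.png

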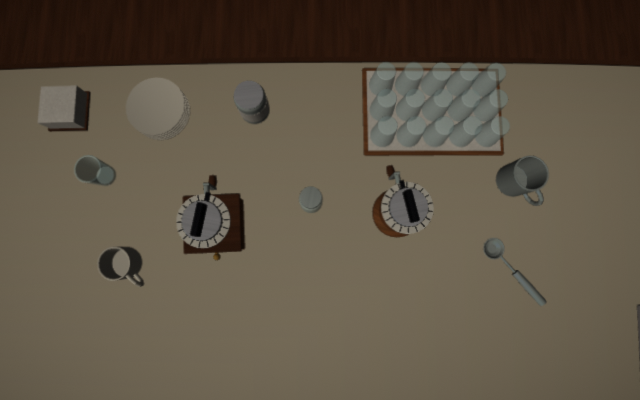

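```bash
cat > h.py <<'E'
import numpy as np,cv2,pickle
def ray(s,u,v):
    K=np.array([[s["fx"],0,s["cx"]],[0,s["fy"],s["cy"]],[0,0,1]])
    p=cv2.undistortPoints(np.array([[[u,v]]],float),K,np.array(s["dist_coeffs"]))[0,0]
    R=np.array(s["R"]);t=np.array(s["t"])
    return -R.T@t, R.T@np.array([p[0],p[1],1.])
def atz(s,u,v,z):
    c,d=ray(s,u,v);return c+d*(z-c[2])/d[2]
def proj(s,X):
    K=np.array([[s["fx"],0,s["cx"]],[0,s["fy"],s["cy"]],[0,0,1]])
    return cv2.projectPoints(np.atleast_2d(X).astype(float),cv2.Rodrigues(np.array(s["R"]))[0],np.array(s["t"]),K,np.array(s["dist_coeffs"]))[0][:,0]
def cloud(s):
    vv,uu=np.mgrid[0:400,0:640]
    K=np.array([[s["fx"],0,s["cx"]],[0,s["fy"],s["cy"]],[0,0,1]])
    p=cv2.undistortPoints(np.stack([uu,vv],-1).reshape(-1,1,2).astype(float),K,np.array(s["dist_coeffs"]))[:,0]
    P=np.c_[p,np.ones(len(p))]*s["depth"].reshape(-1,1)
    return ((P-s["t"])@np.array(s["R"])).reshape(400,640,3)
def crop(s,u0,u1,v0,v1,f,name):
    cv2.imwrite(name,cv2.resize(s["img"][v0:v1,u0:u1,::-1],None,fx=f,fy=f,interpolation=cv2.INTER_CUBIC))
E
python3 - <<'E'
from h import *
d=pickle.load(open("s0.pkl","rb"))
crop(d["top"],165,255,165,265,6,"pics/t1.png")
crop(d["side"],180,320,240,390,4,"pics/s1.png")
for n,box in(("top",(165,255,165,265)),("side",(180,320,240,390))):
    s=d[n];C=cloud(s);u0,u1,v0,v1=box
    c=C[v0:v1,u0:u1].reshape(-1,3);im=s["img"][v0:v1,u0:u1].reshape(-1,3).astype(int)
    ok=(s["depth"][v0:v1,u0:u1].reshape(-1)>0)
    m=ok&(c[:,2]>.196)&(c[:,2]<.213); q=c[m]
    print(n,m.sum(),q.mean(0),np.median(q[:,2]))
    r=cv2.minAreaRect((q[:,:2]*1000).astype(np.float32));print(r)
    m=ok&(c[:,2]>.162)&(c[:,2]<.18);q=c[m];print("ring",q.mean(0),m.sum(),cv2.minEnclosingCircle((q[:,:2]*1000).astype(np.float32)))
E
```

```text
top 284 [0.5432768  0.21380714 0.2047818 ] 0.20526628481478373
((543.4739379882812, 214.4705810546875), (15.023508071899414, 66.25714111328125), 79.39519500732422)
ring [0.54438739 0.21080634 0.17146679] 1007 ((552.3621826171875, 214.837158203125), 49.595802307128906)
side 610 [0.54087815 0.21681062 0.20377247] 0.2046345971069083
((543.83154296875, 214.96365356445312), (14.379256248474121, 66.70417022705078), 78.96509552001953)
ring [0.53924362 0.22029399 0.17067699] 2182 ((552.5235595703125, 213.24009704589844), 49.96648406982422)
```

View pics/t1.png

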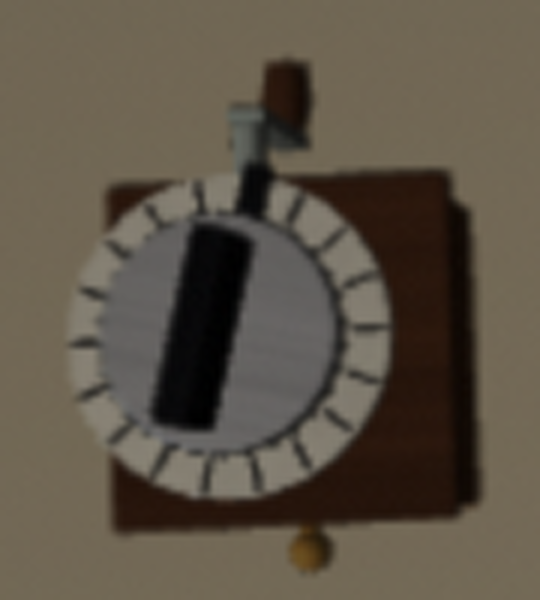

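View pics/s1.png

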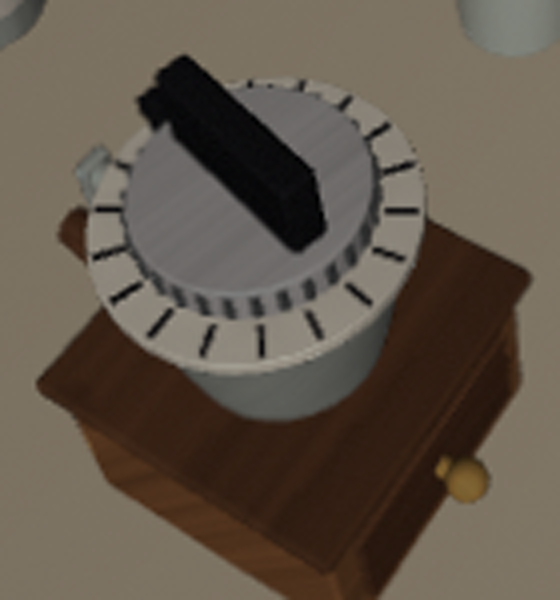

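The drawer mill is in the top view at about (203,219). Its bar centre is (0.5436, 0.2147) with the top at 0.205, which matches the given height. The rectangle fits give 15x66 mm at about -10.8° yaw. The pointer is at the far end, at crop (252,190). I'll raise the arm and go above the mill first.

```bash
python3 -m handwheel '[[6,0,0,-6,0,0,0],[6,-2,5,-7.5,0,0,0],[6,-4,11,-7.5,0,0,0],[6,-6,17,-7.5,0,0,0],[6,-8,23,-7.5,0,0,0]]' 40
python3 - <<'E'
from h import *
from workcell import bot
o=bot.observe();p=o["ee_pos"];print(o["time"],p,o["orientation"],o["joint_positions"])
from scipy.spatial.transform import Rotation as Ro
R=Ro.from_euler("xyz",o["orientation"]);T=np.array([.5436,.2147,.25])
print("shift cm",R.inv().apply(T-p)*100)
Rt=Ro.from_euler("xyz",[np.pi,0,1.382]);print((R.inv()*Rt).as_rotvec())
E
```

```text
time: 0.72
ee_pos: [0.3363, 0.3702, 0.2691]
orientation: [-3.142, 0.001, 1.31]
contact_force: [1.3, 1.0, 0.3]
opening: 0.7
0.725 [0.33631105 0.3702464  0.2691195 ] [-3.14152542e+00  1.34894520e-03  1.31040875e+00] [ 8.33774296e-01  1.82437315e-01  1.02589854e-01  1.49217831e+00
 -5.59145639e-04  1.09416226e+00]
shift cm [-9.6909496  24.03487961  1.92340801]
[-0.00011549  0.00134596 -0.07159128]
```

```bash
python3 -m handwheel '[[6,-2.4,6,0,0,0,0],[6,-4.8,12,0,0,0,-0.03],[6,-7.2,18,0,0,0,-0.07],[6,-9.7,24,1,0,0,-0.072],[6,-9.7,24,1.9,0,0,-0.072]]' 40
cat > st.py <<'E'
from h import *
from workcell import bot
from scipy.spatial.transform import Rotation as Ro
import sys
T=np.array([float(x) for x in sys.argv[1:4]]);yaw=float(sys.argv[4])
o=bot.observe();p=o["ee_pos"];print(o["time"],p,o["orientation"],o["joint_positions"],o["contact_force"],o["ft_torque"],o["opening"])
R=Ro.from_euler("xyz",o["orientation"])
print("shift cm",R.inv().apply(T-p)*100,"rot",(R.inv()*Ro.from_euler("xyz",[np.pi,0,yaw])).as_rotvec())
E
python3 st.py .5436 .2147 .179 1.382
```

```text
time: 1.35
ee_pos: [0.5457, 0.2121, 0.2489]
orientation: [-3.141, 0.002, 1.379]
contact_force: [0.4, 0.8, -0.0]
opening: 0.701
1.35 [0.54569056 0.21210369 0.24893594] [-3.14103393e+00  2.14622038e-03  1.37852817e+00] [ 0.3716061   0.33701649  0.26350896  1.49890811 -0.00151535  0.56387609] [ 0.42360377  0.84217637 -0.04470254] [ 0.00974814 -0.04597304  0.03899746] 0.7009234031639556
shift cm [ 0.22990849 -0.25090879  6.99325759] rot [-0.00056245  0.00214525 -0.00347243]
```

```bash
python3 -m handwheel '[[6,0.2,-0.2,0,0,0.002,-0.003],[6,0.2,-0.2,2,0,0.002,-0.003]]'
python3 - <<'E'
from h import *
from workcell import bot
s=bot.snapshot("side");crop(s,150,350,150,350,3,"pics/s2.png")
E
python3 st.py .5436 .2147 .179 1.382
```

```text
time: 1.6
ee_pos: [0.5438, 0.2155, 0.2299]
orientation: [3.141, -0.001, 1.382]
contact_force: [-0.4, -0.2, -0.1]
opening: 0.703
1.65 [0.54240683 0.2152483  0.22679432] [-3.13885574e+00  1.01548776e-03  1.38282308e+00] [3.77420317e-01 3.36184874e-01 2.06455469e-01 1.44392196e+00
 6.08845003e-04 5.65394081e-01] [-0.39678443  0.00944075 -2.08358013] [0.03248326 0.04287763 0.00709432] 0.7022934159167479
shift cm [-0.02671429  0.14054184  4.77909445] rot [-0.0027365   0.00101661  0.00082169]
```

View pics/s2.png

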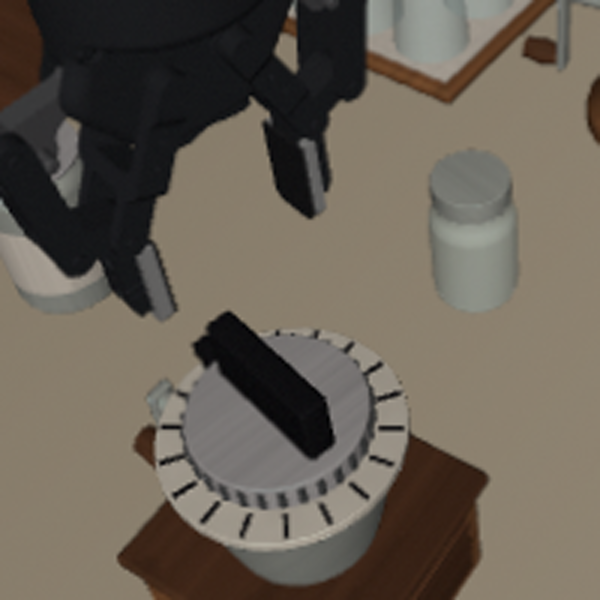

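```bash
python3 - <<'E'
from h import *
d=pickle.load(open("s0.pkl","rb"))["side"]
for z in (.227,.235): print(z,atz(d,205,255,z),atz(d,255,221,z))
print((proj(d,[.5436,.2147,.205])-150)*3, (proj(d,[.5424,.2152,.2268])-150)*3)
E
python3 -m handwheel '[[6,0,0.14,2,-0.002,0,0],[6,0,0.14,4,-0.002,0,0],[6,0,0.14,4.6,-0.002,0,0],[6,0,0.14,4.6,-0.002,0,0]]' 40
python3 st.py .5436 .2147 .179 1.382
```

```text
0.227 [0.57702106 0.22960231 0.227     ] [0.56216728 0.1549599  0.227     ]
0.235 [0.57098799 0.23326867 0.235     ] [0.55644681 0.16019704 0.235     ]
[[262.61961707 360.27063968]] [[255.01381347 328.89248351]]
time: 2.15
ee_pos: [0.5431, 0.2156, 0.1813]
orientation: [-3.141, 0.001, 1.384]
contact_force: [-0.3, -0.7, 0.6]
opening: 0.702
2.15 [0.54311551 0.21564521 0.18133841] [-3.14085241e+00  9.34066130e-04  1.38394244e+00] [ 3.78193247e-01  3.46035669e-01  1.05681483e-01  1.33156748e+00
 -3.92508388e-04  5.65047703e-01] [-0.29755603 -0.69485457  0.56146837] [0.04407839 0.04304434 0.01141109] 0.7023392185832467
shift cm [-0.08365684  0.06533756  0.23387047] rot [-0.00073934  0.00093478  0.00194209]
```

Run:
```python
from h import *
from workcell import bot
s=bot.snapshot("side");crop(s,150,350,150,350,3,"pics/s3.png")
print((proj(s,[bot.observe()["ee_pos"]])-150)*3)
```

```text
[[270.41806436 395.49054728]]
```

View pics/s3.png

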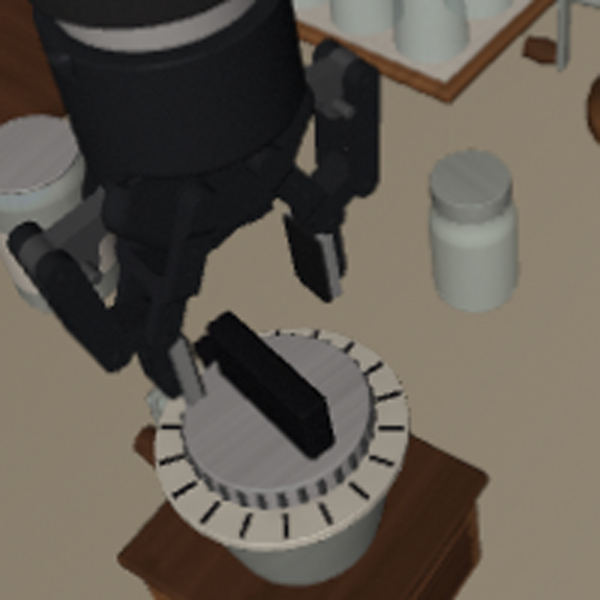

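Run:
```python
from h import *
from workcell import bot
D={n:bot.snapshot(n) for n in("side","top")}
pickle.dump(D,open("s1.pkl","wb"))
s=D["side"];C=cloud(s)
for u,v in((195,400),(330,295),(185,360),(325,250),(303,265)):
    print(u,v,C[150+v//3,150+u//3])
crop(D["top"],150,270,150,270,5,"pics/t3.png")
P=C.reshape(-1,3)
m=(s["depth"].reshape(-1)>0)&(abs(P[:,0]-.543)<.07)&(abs(P[:,1]-.215)<.07)&(P[:,2]>.207)
q=P[m]
for z0 in np.arange(.2,.3,.01):
    k=q[(q[:,2]>z0)&(q[:,2]<z0+.01)]
    if len(k):
        print(round(z0,3),len(k),k[:,0].min(),k[:,0].max(),k[:,1].min(),k[:,1].max())
print(bot.observe()["ee_pos"],bot.observe()["time"])
```

```text
195 400 [0.53948544 0.25210149 0.22656728]
330 295 [0.52667437 0.18769939 0.23023714]
185 360 [0.53923235 0.25165031 0.25040808]
325 250 [0.5275741  0.18555322 0.25434473]
303 265 [0.54041696 0.18618099 0.23820287]
0.2 2 0.520367113933028 0.5449681983927354 0.21850182240395824 0.21903756029374766
0.22 50 0.5263947369049536 0.5487633627197258 0.1819955313394201 0.2539204125183624
0.23 188 0.5258179574677533 0.5568087496108458 0.17411570891582714 0.2604445777317565
0.24 207 0.5261200304972451 0.5580873176422024 0.17422635096809602 0.260439682092249
0.25 178 0.5261914894069674 0.5541030528354457 0.1742257760903635 0.26073123178233826
0.26 196 0.5211044510884311 0.5570693251586535 0.1609554118814945 0.27509613423201645
0.27 647 0.5197946602752026 0.5663011474820591 0.15396557840261668 0.2790723494950771
0.28 442 0.5197795870861499 0.5668490075034505 0.15517027022574267 0.2814049984705508
0.29 698 0.5194056037197947 0.5669444920252783 0.15338770992011808 0.28245141561675624
[0.54393008 0.21539938 0.18179721] 2.3
```

View pics/t3.png

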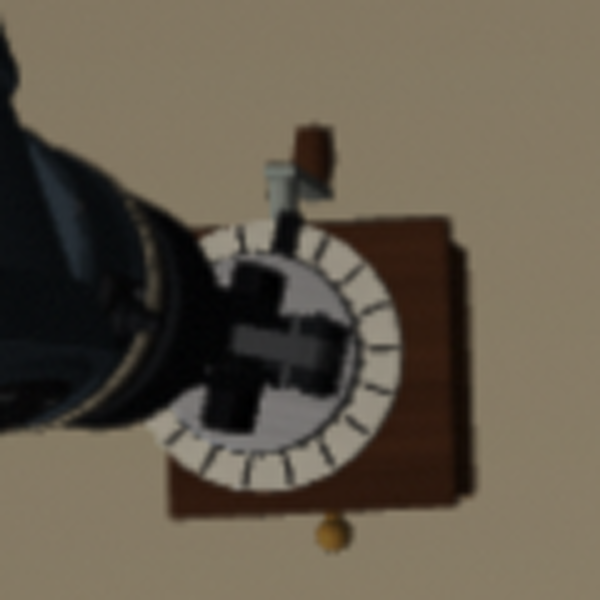

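Laterally the fingers straddle the bar, but the depth image puts the fingertips at about z 0.222, while the TCP reads 0.182. At a 60 mm opening I expected only about 9 mm of difference. I'll close partway to see how far the pads swing before going lower.

```bash
cat > tips.py <<'E'
from h import *
from workcell import bot
import sys
s=bot.snapshot("side");C=cloud(s);o=bot.observe();e=o["ee_pos"]
P=C.reshape(-1,3);d=P-e
yaw=o["orientation"][2];a=d[:,0]*np.cos(yaw)+d[:,1]*np.sin(yaw);b=d[:,0]*np.sin(yaw)-d[:,1]*np.cos(yaw)
m=(s["depth"].reshape(-1)>0)&(abs(b)<.02)&(abs(a)<.06)&(P[:,2]>.174)&(P[:,2]<.27)
for sg in(1,-1):
    k=m&(sg*a>.008)
    zs=np.sort(P[k][:,2]);print("finger",sg,"n",k.sum(),"lowest z",zs[:8].round(4), "a range",a[k].min().round(4),a[k].max().round(4))
print(o["time"],e,yaw,o["opening"],o["contact_force"],o["ft_torque"])
crop(s,150,350,150,350,3,sys.argv[1])
E
python3 -m handwheel '[[4.5,0,0.05,0,0,0,0],[3.5,0,0.05,0,0,0,0],[3.5,0,0.05,0,0,0,0],[3.5,0,0.05,0,0,0,0]]' 40
python3 tips.py pics/s4.png
```

```text
time: 2.8
ee_pos: [0.5444, 0.2152, 0.1818]
orientation: [3.141, 0.0, 1.383]
contact_force: [0.3, 0.4, 0.2]
opening: 0.413
finger 1 n 425 lowest z [0.219  0.2196 0.2205 0.2209 0.2223 0.2224 0.2229 0.2237] a range 0.0183 0.0494
finger -1 n 541 lowest z [0.2191 0.2201 0.2201 0.2203 0.2204 0.2206 0.2209 0.2211] a range -0.0493 -0.0162
2.85 [0.54441061 0.21524104 0.18177659] 1.3831062668075556 0.41359731485708173 [ 0.23493245 -0.17063865  0.41620688] [ 0.01565492  0.05062167 -0.01671316]
```

View pics/s4.png

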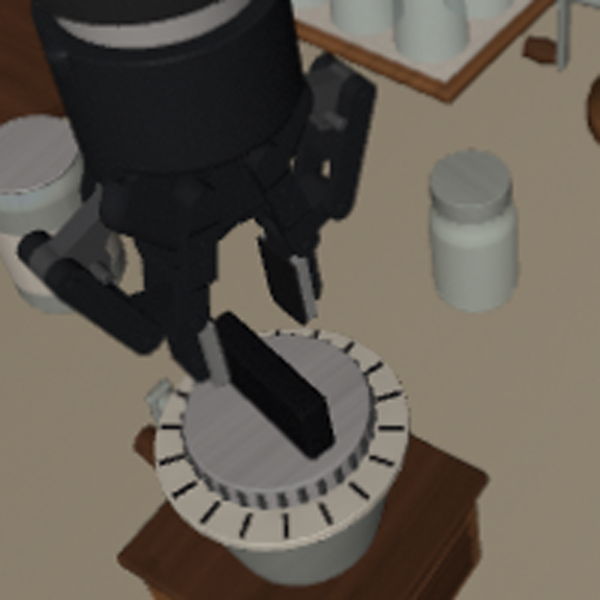

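The pads are symmetric about the bar, with their lower ends at about z 0.219. They really are roughly 3.5 cm higher than the TCP reading implies. I'll go by the camera and lower in checked steps.

```bash
python3 -m handwheel '[[3.5,0,0.05,0.8,0,0,0],[3.5,0,0.05,1.6,0,0,0],[3.5,0,0.05,1.6,0,0,0]]' 40
python3 tips.py pics/s5.png
```

```text
time: 3.22
ee_pos: [0.5443, 0.2149, 0.1647]
orientation: [-3.14, 0.001, 1.383]
contact_force: [0.2, 0.7, -0.7]
opening: 0.407
finger 1 n 856 lowest z [0.2022 0.2039 0.2045 0.2048 0.2053 0.2058 0.2058 0.2067] a range 0.0155 0.0563
finger -1 n 888 lowest z [0.2023 0.2028 0.2031 0.2031 0.2032 0.2032 0.2041 0.2046] a range -0.0544 -0.0141
3.275 [0.54456365 0.21500686 0.16519429] 1.3830902217323924 0.4110350826826246 [ 0.67465503 -0.14513288  0.83368098] [-0.03283013 -0.02371164  0.06289842]
```

View pics/s5.png

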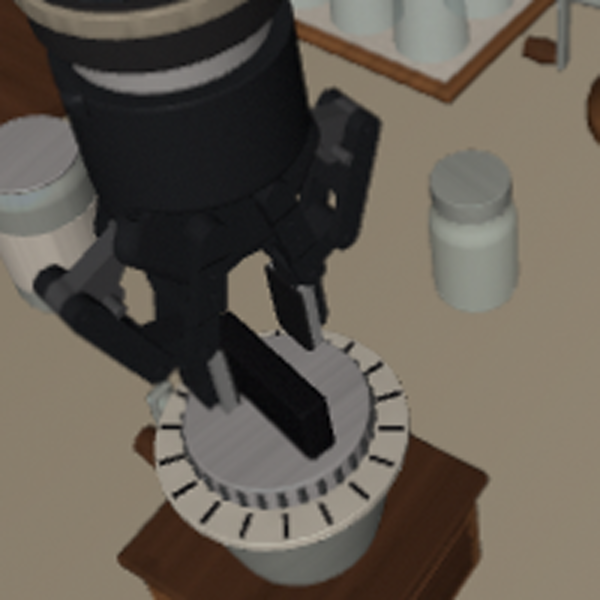

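The TCP now reads 0.165, which would be inside the ring, yet there is no contact force. That confirms the z reading is off by about 35 mm. The tips are at 0.202, so I'll go 2 cm lower and close.

```bash
python3 -m handwheel '[[3.5,0,0,1,0,0,0],[3.5,0,0,1.9,0,0,0],[3.5,0,0,1.9,0,0,0]]' 40
python3 tips.py pics/s6.png
```

```text
time: 3.65
ee_pos: [0.544, 0.2148, 0.1452]
orientation: [-3.14, 0.002, 1.383]
contact_force: [-1.0, -0.3, 1.4]
opening: 0.411
finger 1 n 1148 lowest z [0.1836 0.1852 0.1852 0.1864 0.1872 0.1878 0.188  0.1882] a range 0.0081 0.0596
finger -1 n 1199 lowest z [0.1825 0.1826 0.1826 0.1836 0.1843 0.1845 0.1851 0.1852] a range -0.0597 -0.0086
3.7 [0.54424525 0.21486758 0.1457118 ] 1.3831387311952534 0.4107691093113896 [-0.72285696 -1.17117315 -0.44052296] [ 0.01130474 -0.07694246 -0.02906224]
```

View pics/s6.png

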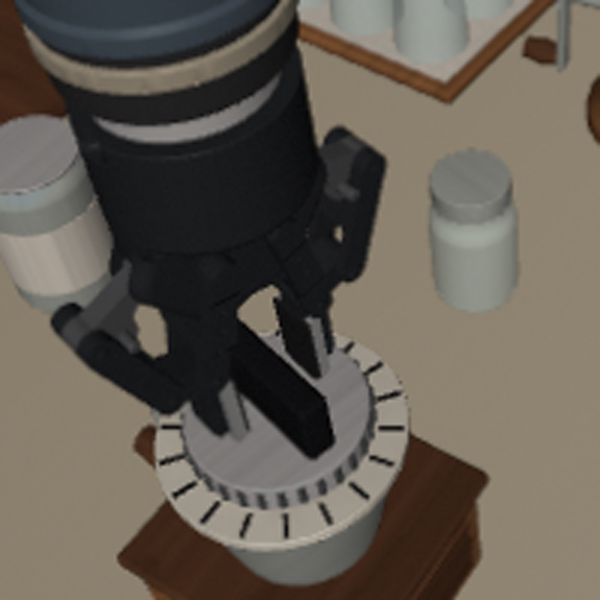

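```bash
python3 -m handwheel '[[1,0,0,0,0,0,0],[1,0,0,0,0,0,0],[1,0,0,0,0,0,0],[1,0,0,0,0,0,0],[1,0,0,0,0,0,0]]' 40
python3 tips.py pics/s7.png
```

```text
time: 4.32
ee_pos: [0.5442, 0.2137, 0.1461]
orientation: [-3.141, 0.003, 1.382]
contact_force: [-0.8, -5.7, 2.3]
opening: 0.154
finger 1 n 1196 lowest z [0.174  0.1745 0.1751 0.1755 0.176  0.1772 0.1774 0.1776] a range 0.008 0.0597
finger -1 n 857 lowest z [0.1871 0.1891 0.1891 0.1905 0.1907 0.1919 0.1924 0.1931] a range -0.0598 -0.008
4.375 [0.5441486  0.21371224 0.14610893] 1.3822701801840336 0.15135519323379407 [-1.14922284 -5.5310116   3.06554069] [-0.96932262  0.15987687 -0.02944619]
```

View pics/s7.png

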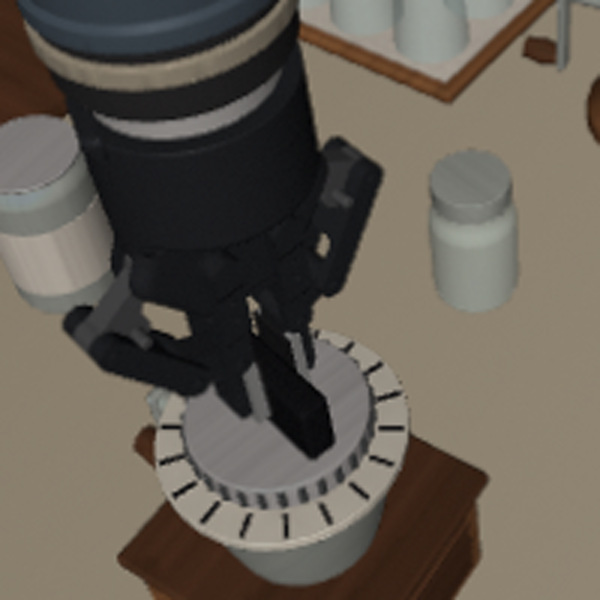

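The bar is gripped: the opening of 12.9 mm is close to the 14 mm bar. Now I'll turn clockwise in steps and watch the moment.

```bash
python3 -m handwheel '[[1,0.05,0,0,0,0,0.07],[1,0.05,0,0,0,0,0.14],[1,0.05,0,0,0,0,0.2],[1,0.05,0,0,0,0,0.2]]' 40
python3 st.py .5436 .2147 .146 1.382
```

```text
time: 4.88
ee_pos: [0.5442, 0.2136, 0.1461]
orientation: [3.142, 0.004, 1.182]
contact_force: [-0.9, -4.4, -0.5]
opening: 0.152
4.875 [0.54416816 0.2136318  0.1461474 ] [3.14157795 0.00407019 1.18215841] [ 0.37582869  0.36131385  0.03793286  1.25022193 -0.00294784  0.76447072] [-0.91347003 -4.42603773 -0.51033305] [-0.60214206  0.04149356 -0.17061318] 0.15152847132817526
shift cm [ 0.07738444 -0.09305672  0.01442411] rot [-0.00039204  0.00405811 -0.19984129]
```

```bash
python3 -m handwheel '[[1,0.05,-0.03,0,0,0,0.05],[1,0.05,-0.03,0,0,0,0.05]]' 40;python3 st.py .5436 .2147 .146 1.0|head -3
python3 -m handwheel '[[1,0,0,0,0,0,0.05],[1,0,0,0,0,0,0.05]]' 40;python3 st.py .5436 .2147 .146 1.0|head -3
python3 tips.py pics/s8.png >/dev/null
```

```text
time: 5.12
ee_pos: [0.5441, 0.2136, 0.1462]
orientation: [3.141, 0.005, 1.133]
contact_force: [0.2, -5.4, -1.1]
opening: 0.154
5.125 [0.54414666 0.21356935 0.14615659] [3.14083177 0.00496451 1.1330033 ] [ 0.37633824  0.36146647  0.03818579  1.25060315 -0.0039614   0.81413549] [ 0.16046445 -5.37430791 -1.12201262] [-0.71562768 -0.15836108 -0.12110934] 0.15423118695027804
shift cm [ 0.07930377 -0.09745471  0.01519167] rot [0.00108991 0.00490659 0.13300491]
time: 5.38
ee_pos: [0.5441, 0.2135, 0.1462]
orientation: [3.141, 0.005, 1.085]
contact_force: [0.6, -2.5, -1.2]
opening: 0.154
5.375 [0.54413438 0.21351417 0.14617134] [3.14054767 0.00500186 1.08525346] [ 0.37630995  0.36142978  0.03816775  1.25065065 -0.00404956  0.86185652] [ 0.61091652 -2.49531228 -1.21548458] [-0.35145957 -0.07557559  0.51617195] 0.15378465585721598
shift cm [ 0.0800233  -0.10262086  0.0166266 ] rot [0.00125756 0.00495428 0.08525588]
```

View pics/s8.png

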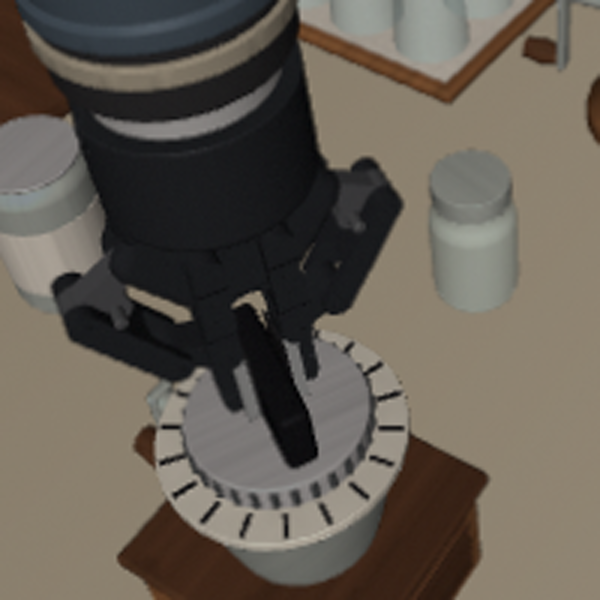

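The moment jumped from -0.12 to +0.52 N m at yaw about 1.09, so this looks like the stop. One small push more to confirm it.

```bash
python3 -m handwheel '[[1,0,0,0,0,0,0.03],[1,0,0,0,0,0,0.03]]' 40;python3 st.py .5436 .2147 .146 1.0|head -3
python3 - <<'E'
from h import *
from workcell import bot
for n in("top","side"):
    s=bot.snapshot(n);C=cloud(s).reshape(-1,3);im=s["img"].reshape(-1,3).astype(int)
    r=np.hypot(C[:,0]-.5436,C[:,1]-.2147)
    m=(s["depth"].reshape(-1)>0)&(r<.036)&(C[:,2]>.2)&(C[:,2]<.209)&(im.sum(1)<150)
    q=C[m];
    if len(q)>20:
        print(n,m.sum(),q.mean(0),cv2.minAreaRect((q[:,:2]*1000).astype(np.float32)),np.degrees(np.arctan2(*np.linalg.svd(q[:,:2]-q[:,:2].mean(0),full_matrices=False)[2][0][::-1])))
    if n=="top":crop(s,150,270,150,270,5,"pics/t4.png")
E
```

```text
time: 5.68
ee_pos: [0.5442, 0.2135, 0.1462]
orientation: [3.14, 0.005, 1.056]
contact_force: [0.2, -3.7, -1.3]
opening: 0.158
5.675 [0.54415375 0.21348281 0.14619161] [3.14015942 0.00514348 1.05630837] [ 0.37642336  0.36141711  0.03820017  1.25067813 -0.00434827  0.89091438] [ 0.21863128 -3.73840759 -1.32318864] [-0.53455942 -0.11631897  1.15666076] 0.15812917188160797
shift cm [ 0.07880996 -0.10812996  0.01860116] rot [0.00157767 0.00510177 0.05631192]
top 76 [0.5547666  0.20665656 0.20484755] ((543.7084350585938, 214.3480682373047), (13.660177230834961, 64.48707580566406), 61.613040924072266) 155.7685965586979
side 523 [0.53876801 0.21740951 0.20469777] ((541.891357421875, 213.54702758789062), (35.8838005065918, 61.75012969970703), 35.65016174316406) 150.1141966599652
```

View pics/t4.png

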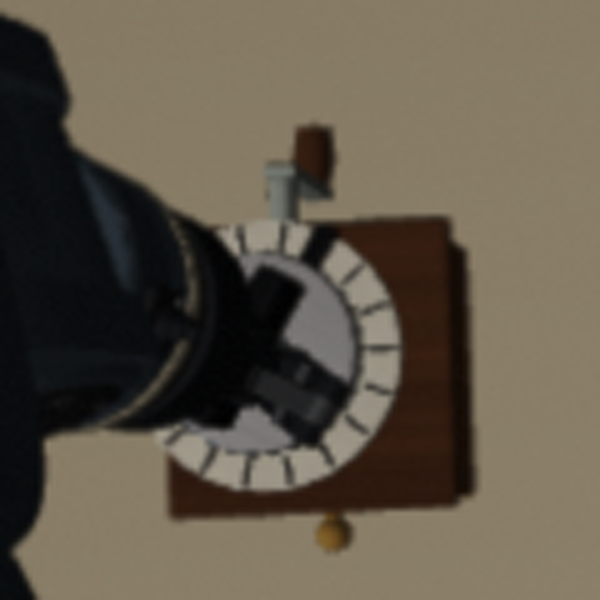

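The stop is confirmed: moment +1.16 N m and bar at -28.4° in the top view. That agrees with the mill yaw of about +2° minus 30°. Now I'll back off 60°, to tool yaw about 2.13.

```bash
python3 -m handwheel '[[1,0,0,0,0,0,-0.1],[1,0,0,0,0,0,-0.25],[1,0,0,0,0,0,-0.4],[1,0,0,0,0,0,-0.55],[1,0,0,0,0,0,-0.7]]' 40
python3 st.py .5441 .2135 .146 2.13
```

```text
time: 6.4
ee_pos: [0.5442, 0.2137, 0.1462]
orientation: [-3.139, 0.004, 1.76]
contact_force: [-0.4, -2.3, -1.4]
opening: 0.153
6.4 [0.54415549 0.21369156 0.14615047] [-3.13929731  0.00410308  1.76023817] [ 0.37631786  0.36150205  0.03822564  1.25053763 -0.00360518  0.18688617] [-0.38545223 -2.2706928  -1.41807755] [-0.07629025 -0.01559353 -0.17514512] 0.15343983838077194
shift cm [-0.0177066  -0.00902184  0.01514012] rot [-0.00302771  0.00363186 -0.36976586]
```

```bash
python3 -m handwheel '[[1,0,0,0,0,0,-0.13],[1,0,0,0,0,0,-0.26],[1,0,0,0,0,0,-0.37],[1,0,0,0,0,0,-0.37],[1,0,0,0,0,0,-0.37]]' 40
cat > bar.py <<'E'
from h import *
from workcell import bot
import sys
for n in("top","side"):
    s=bot.snapshot(n);C=cloud(s).reshape(-1,3);im=s["img"].reshape(-1,3).astype(int)
    r=np.hypot(C[:,0]-.5436,C[:,1]-.2147)
    m=(s["depth"].reshape(-1)>0)&(r<.036)&(C[:,2]>.2)&(C[:,2]<.209)&(im.sum(1)<150)
    q=C[m]
    if len(q)>20: print(n,m.sum(),q.mean(0),cv2.minAreaRect((q[:,:2]*1000).astype(np.float32)))
    if n=="top":crop(s,150,270,150,270,5,sys.argv[1])
E
python3 bar.py pics/t5.png;python3 st.py .5441 .2135 .146 2.13
```

```text
time: 7.02
ee_pos: [0.5441, 0.2138, 0.1462]
orientation: [-3.138, 0.003, 2.128]
contact_force: [-0.4, -2.3, -1.2]
opening: 0.154
top 101 [0.52787624 0.20257448 0.20494714] ((533.3983764648438, 203.6027069091797), (38.28962707519531, 19.362417221069336), 0.5988525152206421)
side 267 [0.52721849 0.20816666 0.20427208] ((526.9942626953125, 213.63381958007812), (29.070234298706055, 39.480224609375), 7.745810508728027)
7.125 [0.54409564 0.21377943 0.14616272] [-3.13796246e+00  2.76135044e-03  2.12858741e+00] [ 0.37635773  0.36150143  0.03825716  1.25062442 -0.00337104 -0.18142316] [ 1.22145553 -1.96375265 -1.36226894] [-0.06839593  0.12391419  0.02681961] 0.15358641303207446
shift cm [-0.0238929  -0.01436107  0.01639017] rot [-0.00363214  0.00275878 -0.0014176 ]
```

View pics/t5.png

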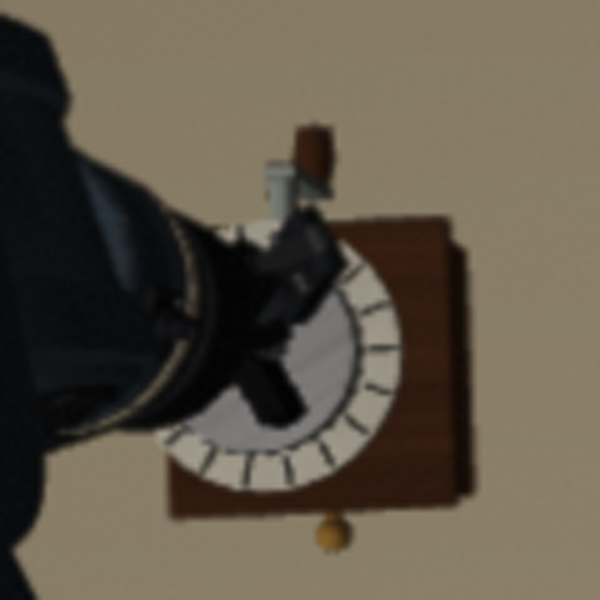

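The bar now points up-left in the image, as it should. I'll open the fingers and lift straight up, then measure.

```bash
python3 -m handwheel '[[3.5,0,0,0,0,0,0],[3.5,0,0,0,0,0,0],[3.5,0,0,0,0,0,0]]' 40
python3 -m handwheel '[[4,0,0,-2,0,0,0],[4,0,0,-6,0,0,0],[4,0,0,-10,0,0,0]]' 40
python3 -m handwheel '[[4,-3,-3,-4,0,0,0],[4,-6,-6,-5,0,0,0],[4,-9,-9,-5,0,0,0]]' 40
python3 bar.py pics/t6.png;python3 tips.py pics/s9.png
```

```text
time: 7.5
ee_pos: [0.5442, 0.214, 0.1463]
orientation: [-3.138, 0.003, 2.128]
contact_force: [0.1, -0.2, 0.1]
opening: 0.41
time: 7.88
ee_pos: [0.5442, 0.2144, 0.2474]
orientation: [-3.138, 0.003, 2.128]
contact_force: [0.9, -0.0, -0.5]
opening: 0.472
time: 8.25
ee_pos: [0.5158, 0.0897, 0.2992]
orientation: [-3.141, 0.004, 2.129]
contact_force: [1.2, -1.0, -1.1]
opening: 0.472
side 569 [0.54231021 0.21569651 0.20426819] ((543.141845703125, 214.92481994628906), (65.04678344726562, 14.521516799926758), 30.892818450927734)Traceback (most recent call last):
  File "tips.py", line 10, in <module>
    zs=np.sort(P[k][:,2]);print("finger",sg,"n",k.sum(),"lowest z",zs[:8].round(4), "a range",a[k].min().round(4),a[k].max().round(4))
                                                                                              ~~~~~~~~^^
    return umr_minimum(a, axis, None, out, keepdims, initial, where)
ValueError: zero-size array to reduction operation minimum which has no identity
```

View pics/t6.png

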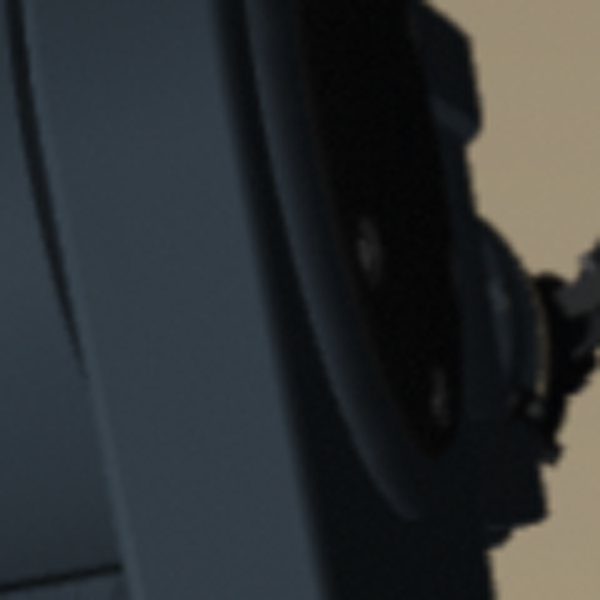

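From the side view the bar is now at +30.9°, against -28.4° at the stop. That is 59.3° backed off. One last look at the jar and the round mill.

Run:
```python
from h import *
from workcell import bot
s=bot.snapshot("side");cv2.imwrite("pics/side9.png",s["img"][:,:,::-1])
print(bot.observe()["time"],bot.observe()["joint_vel"].round(3))
a=pickle.load(open("s0.pkl","rb"))["side"]["img"].astype(int)
for n,b in(("jar",(288,328,195,258)),("round mill",(320,415,112,210))):
    d=abs(a-s["img"].astype(int))[b[2]:b[3],b[0]:b[1]].sum(2);print(n,"changed px",(d>60).sum(),d.mean())
```

```text
8.45 [ 0.028  0.017  0.009 -0.002  0.005  0.004]
jar changed px 0 9.219444444444445
round mill changed px 41 8.710741138560687
```

View pics/side9.png

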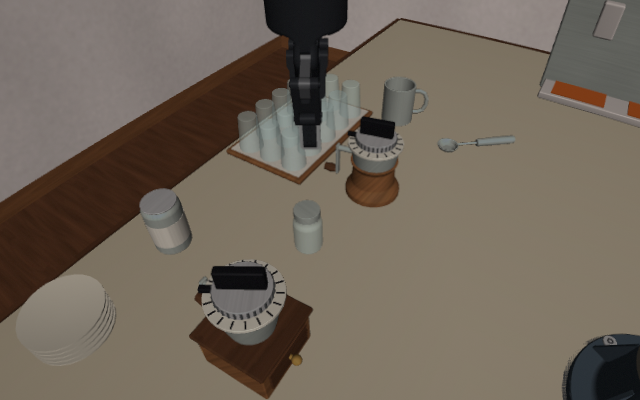

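The drawer mill's ring is turned, with the bar at (240,278). The jar at (308,227) and the round mill at (375,150) look unchanged. The few changed pixels in the round mill's box are probably the gripper, whose edge is at about (318,140). Handing in.

```bash
python3 -c "
from workcell import bot
print(bot.hand_in())"
```

```text
the job is handed in; nothing more can be done
None
```

I turned the drawer mill's ring clockwise to its stop, backed it off about 60° counter-clockwise, let go and lifted clear. I handed the job in at about 8.5 s; no verdict is reported.

- **Stop reached:** the moment rose from about -0.12 to +1.16 N m, and the bar stood at -28.4° in the top view.
- **Back-off:** after release the side camera put the bar at +30.9°, so 59.3° from the stop (tolerance 11°). The top view could not confirm this because the arm blocked it. Judged by the moment alone, the stop came about 2° earlier, still well within tolerance.
- **Jar and round mill:** both are unchanged in the side picture. 41 pixels changed in the round mill's image box; I put these down to the gripper showing at the edge, but did not check them separately.
- **Disagreement:** the fingertips were about 35 mm higher than the reported TCP height. Only about 9 mm of that is the open fingers standing back. I set the grasp height from the depth images instead.
- **Failed check:** my last fingertip script stopped with an error because no finger points were in its search window. The ring measurement did not depend on it.

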